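# Press the guarded detector lever

## Task

Push the source slide fully home under the guard with your fingertips, then reach down through the guard window and press the sprung lever all the way down, without touching the guard. Finish while still holding the lever down; do not lift the source out of the slide, and leave the vial, the vial shield and the pen dosimeter beside it in the tray where they are.

Things in the scene. Friction and masses are not known exactly. Their poses are not given: they have to be found in the camera images.
- station: Low grey test station fixed to the bench, base plate 245 x 160 mm, 12 mm high; stands anywhere with a yaw of up to 0.35 rad. Origin on the bench under the centre of the guard window; its x axis points away from the robot (the direction in which the slide goes in), y left, z up. It stands in a flat steel spill tray (320 mm wide in y, 3 mm thick, rim 7 mm) that is part of it. The base runs from x = -150 to +95 mm. Base, slide, guard and lever share these axes.
- slide (a joint): Travel of the aluminium source slide along the station's +x, m: 0 = pulled out (start), 0.060 = fully home at its stop. It stays where it is left; about 2 N of friction (8 N s/m damping).
- push_face (a point): Point on the slide's upright push plate: in the middle of the face towards the robot, 20 mm below the plate's top edge. The plate is 80 mm wide (y), 8 mm thick (x), with its top 70 mm above the bench. Moves with the slide; starts 150 mm in front of the window's centre, 90 mm when home. The space in front of the plate is free down to the 12 mm base.
- nest (a point): Centre of the floor of the round 54 mm recess, 8 mm deep, in the slide, in which the source lies; 16 mm above the bench; directly under the window's centre when the slide is home.
- source: Disc check source in its red puck case, 52 mm across, 15 mm high, loose in the slide's recess. Origin: centre of its underside. It must stay in the recess.
- guard: Grey sheet hood fixed over the lever, 120 mm (x, from -55 to +65 mm) x 150 mm (y), same origin and axes as the station. Its 5 mm thick top panel slopes 0.14 rad (8 degrees), low towards the robot: top face 84 mm high at the front edge, 92 mm at the window's centre, 101 mm at the rear edge. A steel bead round the window stands 2.5 mm proud. No part of the robot may touch it.
- window (a point): Centre of the rectangular window in the guard's top panel, level with the panel's top face, 92 mm above the bench. Clear opening 66 mm along x and 96 mm along y.
- lever (a joint): Angle of the sprung lever, rad: 0 = up (start), 0.20 = down at its stop. The hinge lies 80 mm behind the window's centre, 64 mm above the bench, and the pad goes down as the value grows. Pressing at the pad takes about 3 N at first, about 7 N at the stop; it springs back when let go.
- lever_pad (a point): Centre of the top of the lever's black pad (36 x 46 mm), straight below the window's centre: 70 mm above the bench when up (22 mm below the window), about 54 mm when fully down. Moves with the lever.
- vial: White vial with a blue cap, 30 mm across, 62 mm high, standing loose to the left of the station, on the spill tray. Origin: centre of its underside. Bystander.
- vial_shield: Blue leaded vial shield, 40 mm across, 83 mm high, standing loose to the right of the station, on the spill tray. Origin: centre of its underside. Bystander.
- dosimeter: Dark blue pen dosimeter, 14 x 110 x 16 mm, lying loose to the right of the slide, on the spill tray. Origin: centre of its underside; length along its y axis. Bystander.
Not all that is in view belongs to the job. What is meant by the source is not yellow, and is the smaller of those in its own colour.

How it is judged:
By the outcome, as a careful person would: the job done as asked, in the order asked, and still so for the second after the job is handed in, while the arm keeps its last pose, push and grip.
It also fails if it takes over 40 s, if anything falls off the work surface, if the arm or the gripper's body presses on something with over 40 N, if the wrist force passes 120 N, or if a joint passes its speed limit or range.

## Robot

A 6-joint arm with a two-finger parallel gripper is mounted at the origin on a cart in front of the work surface, level with it; the furniture and walls round the work are solid. World frame = base frame: x ahead of the robot, y to its left, z up, the work surface at z = 0. Lengths are in m, angles in rad, forces in N, time in s.
With the tool pointing down it reaches from about 0.3 to 0.775 m from the base axis. Payload 14.6 kg.
Tool frame: the origin (TCP) lies at the very end of the fingers, on their centre line; the grasp point (between the pads) lies 19 mm behind it; z points along the fingers, y is the line along which they close (so a half turn about z gives the same grasp; the last joint's range is limited). The gripper opens to 94 mm and grips with 3 to 60 N. Pads are 16 mm wide; open, the fingers measure 119 mm over their backs; the gripper's body (75 mm by 177 mm) begins 78 mm behind the grasp point.
Start: joints at [1.135, 0.3, 1.521, -0, 1.321, -0.067], TCP at [0.198, 0.513, 0.205] pointing down, gripper open.
Joint ranges: [-3.03, 3.03], [-0.79, 2.21], [0.23, 2.52], [-1.04, 4.18], [0, 3.07], [-2.55, 2.55]. Speed limits (rad/s): [2.22, 2.22, 2.57, 3.14, 3.14, 3.14].

## Interface

Orientations are given as [roll, pitch, yaw] about the fixed x, y, z axes, in that order (R = Rz(yaw) Ry(pitch) Rx(roll)).
In Python, from station import ctrl gives the robot as it stands.
- The arm moves only by the shell command python3 -m pendant 'ROWS' [OPENING] [FORCE]. ROWS is JSON, a list of rows, each a list of 2 entries, a list of its own where there are three numbers: the shift along the world's x, y, z in cm, then the turn about the world's z in rad. A call has 1 to 20 rows; each row shifts and turns the commanded pose from where the row before left it; what a row does not reach is not made up. A row lasts 1/12 s, in which the tool goes at most 41.7 mm and 7.16 degrees, less where a joint would pass 70% of its speed; a pose out of reach is approached as far as the arm can. A call is refused whole if a number of a shift passes 4.17 or a number of a turn 0.125, either way. A call with a gripper value outside its range is refused whole. OPENING is the opening, from 0 (shut) to 1 (fully open), set as the call begins (- or left out, the last holds). The fingers move at their own pace and stop on an object; FORCE is the grip in N (left out, the last holds). Time passes only in rows, so rows that do not move let the fingers close. It gives the time, the measured TCP pose, the force, the opening and the grip force at its end, in the units of the state.
- ctrl.get_obs(): the state, without advancing time (a new reading comes with each control period).
- ctrl.camera(name): name is "scene" or "top" or "wrist"; returns a dict with "color" (420x560x3 uint8, red, green, blue), "intrinsics" (3x3 intrinsics, pixels), "camera_from_world" (4x4, takes a point from world to camera coordinates). Camera axes: x right, y down, z forward; pixel columns grow to the right and rows downward; lengths in m; the calibration is good to about 2 mm. A picture is of the moment at which its call begins. There is no depth.
- ctrl.hand_in(): hands the job in; it is judged then, once.
The state is a dict: "time_s": time; "qpos": joint angles; "joint_vel": joint speeds; "tau": joint torques, N m; "ee_pos": TCP position; "eef_rot": TCP orientation; "force": force on the tool from outside, world axes, zero at the start; "moment": the same for the moment, N m; "grip_width": finger opening in m; "grip_force": force on a finger pad.
Only numpy, scipy, OpenCV 4.12 (cv2) and the standard library are available. Lean on these libraries where they do the work, as an engineer would, in place of code of your own. Each camera call takes 0.05 s, during which the arm holds its last target. There are 200 camera calls.

## Working session

There is one attempt and no reset: what is moved stays moved. The work goes in short steps, Python scripts to look and compute and a shell command to move; the robot and the scene stay as the last step left them, time stands still between calls to the robot, and variables do not carry over. Pictures are saved under pics/ and viewed, at most 10 in all, crops included, and the job is handed in when it is done.

```bash
mkdir -p pics; python3 - <<'E'
from station import ctrl
import cv2
for n in("scene","top"):
    c=ctrl.camera(n); cv2.imwrite(f"pics/{n}0.png",c["color"][:,:,::-1]); print(c["intrinsics"],c["camera_from_world"])
o=ctrl.get_obs(); print(o)
E
```

```text
[[395.6371223    0.         281.36862025]
 [  0.         395.6371223  207.89221071]
 [  0.           0.           1.        ]] [[ 0.48117668 -0.87650123 -0.01464889 -0.277806  ]
 [-0.60315727 -0.31889908 -0.73109827  0.45562721]
 [ 0.63613702  0.36062302 -0.68211489  0.48357553]
 [ 0.          0.          0.          1.        ]]
[[479.6368034    0.         287.38178344]
 [  0.         479.6368034  203.68268735]
 [  0.           0.           1.        ]] [[ 0.01159628 -0.9993949  -0.03279282  0.04818567]
 [-0.99597712 -0.00863001 -0.08919139  0.61681656]
 [ 0.08885442  0.03369519 -0.99547452  1.10140987]
 [ 0.          0.          0.          1.        ]]
{'time_s': 0.1, 'qpos': array([ 1.13539779e+00,  3.00395492e-01,  1.52152647e+00, -2.48622873e-07,
        1.32069012e+00, -6.66267229e-02]), 'joint_vel': array([ 0.0010467 , -0.00048108, -0.00228904,  0.00055726, -0.00190396,
        0.0007836 ]), 'tau': array([ 5.70561169e-04, -5.32642257e+01, -3.53282261e+01,  7.09185773e-02,
        2.34706403e-02, -3.48933588e-05]), 'ee_pos': array([0.19817516, 0.5128028 , 0.2049509 ]), 'eef_rot': array([-3.14057547e+00, -6.76307565e-05,  2.77282087e+00]), 'force': array([ 1.16898119,  0.19771039, -0.55686425]), 'moment': array([-0.02510922, -0.00621133, -0.00746173]), 'grip_force': 0.0, 'grip_width': 0.0942576926102071}
```

View pics/top0.png

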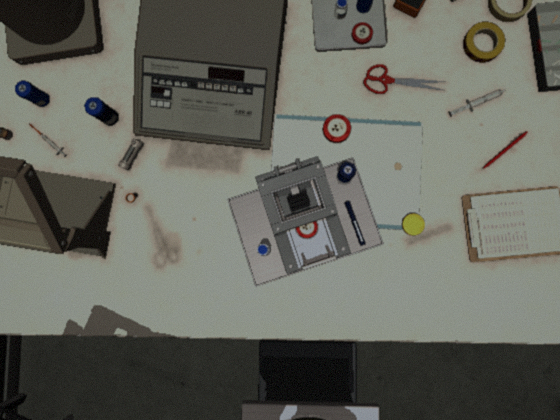

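View pics/scene0.png

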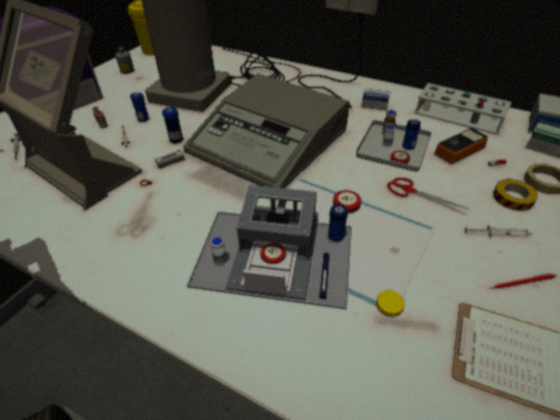

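Top view: the station is around (300,210) with the slide opening toward the robot. The source is at (307,228), the vial at (264,247), the shield at (346,171) and the pen at (355,223). I'll zoom in for the corners.

```bash
python3 - <<'E'
import cv2
a=cv2.imread("pics/top0.png")[145:295,220:390]; cv2.imwrite("pics/topz.png",cv2.resize(a,None,fx=4,fy=4,interpolation=cv2.INTER_CUBIC))
b=cv2.imread("pics/scene0.png")[175:310,185:365]; cv2.imwrite("pics/scz.png",cv2.resize(b,None,fx=4,fy=4,interpolation=cv2.INTER_CUBIC))
E
```

```text
(no output)
```

View pics/topz.png

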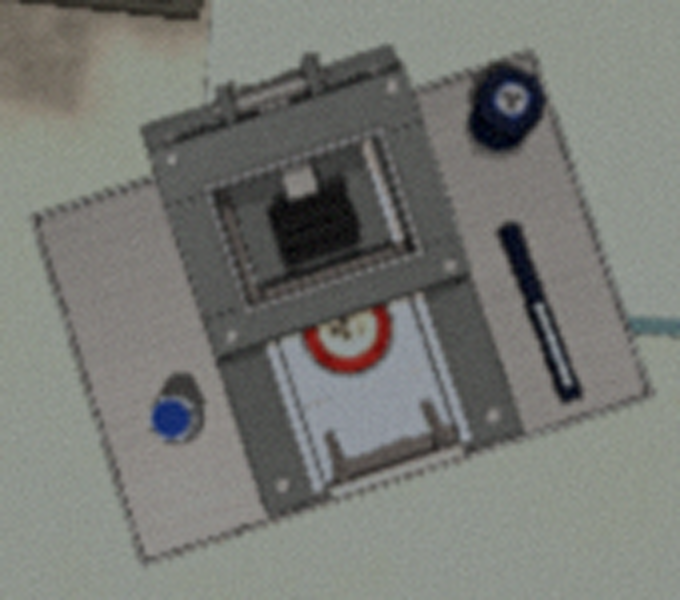

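View pics/scz.png

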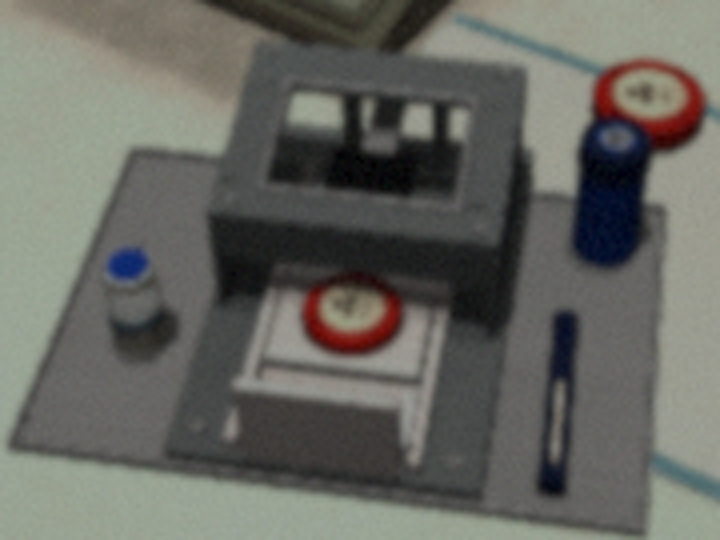

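Top zoom (4x, offset 220,145): inner window corners at (212,190), (380,138), (415,248), (253,303). Guard corners at (143,128), (393,45), (465,275), (220,355). The pad is at (315,220), the push plate at about (340,480)-(455,440).

```bash
cat > h.py <<'E'
import numpy as np
from station import ctrl
def ray(c,uv,z):
    T=c["camera_from_world"]; R=T[:3,:3]; o=-R.T@T[:3,3]
    d=R.T@np.linalg.inv(c["intrinsics"])@[*uv,1]
    return o+d*(z-o[2])/d[2]
def proj(c,p):
    q=c["camera_from_world"]@[*p,1]; q=c["intrinsics"]@q[:3]; return q[:2]/q[2]
def fit(L,P):  # 2D rigid: P = R L + t
    L,P=np.array(L)[:,:2],np.array(P)[:,:2]; l=L-L.mean(0); p=P-P.mean(0)
    a=np.arctan2((l[:,0]*p[:,1]-l[:,1]*p[:,0]).sum(),(l*p).sum())
    R=np.array([[np.cos(a),-np.sin(a)],[np.sin(a),np.cos(a)]]); t=P.mean(0)-R@L.mean(0)
    return a,t,np.linalg.norm(P-(L@R.T+t),axis=1)
E
python3 - <<'E'
from h import *
top=ctrl.camera("top"); sc=ctrl.camera("scene")
s=np.sin; 
W=[(.033,.048),(.033,-.048),(-.033,-.048),(-.033,.048)]
G=[(.065,.075),(.065,-.075),(-.055,-.075),(-.055,.075)]
z=lambda x:.092+.14*x
def run(c,off,px,L):
    P=[ray(c,np.array(p)/4+off-.375+0,z(l[0])) for p,l in zip(px,L)]; return P
A=run(top,(220,145),[(212,190),(380,138),(415,248),(253,303)],W)
B=run(top,(220,145),[(143,128),(393,45),(465,275),(220,355)],G)
C=run(sc,(185,175),[(285,82),(475,92),(462,200),(264,185)],W)
D=run(sc,(185,175),[(258,45),(527,67),(500,245),(210,213)],G)
for L,P in((W,A),(G,B),(W,C),(G,D),(W+G+W+G,A+B+C+D)): print(fit(L,P))
a=fit(W+G+W+G,A+B+C+D)
for n,px,h in(("vial",(170,418),.065),("shield",(512,98),.086),("pen1",(510,228),.018),("pen2",(572,397),.018)):
    p=ray(top,np.array(px)/4+(220,145),h)[:2]; d=p-a[1]; ca,sa=np.cos(a[0]),np.sin(a[0]); print(n,p,ca*d[0]+sa*d[1],-sa*d[0]+ca*d[1])
E
```

```text
(np.float64(0.3285870274144222), array([0.61997328, 0.02793844]), array([0.00117484, 0.00154022, 0.00099428, 0.00078749]))
(np.float64(0.32707236204541984), array([0.62565189, 0.03182487]), array([0.00636113, 0.00676018, 0.00717927, 0.00693025]))
(np.float64(0.38939525438209527), array([0.6221882, 0.0324995]), array([0.00345693, 0.00501923, 0.00389578, 0.00385138]))
(np.float64(0.3425929693764623), array([0.61705451, 0.02946467]), array([0.00393599, 0.00123618, 0.00279146, 0.00282776]))
(np.float64(0.34171437135380245), array([0.62122261, 0.03041561]), array([0.00160436, 0.00495333, 0.00217976, 0.0025731 , 0.01217178,
       0.0100884 , 0.00492744, 0.00247058, 0.00629743, 0.00745994,
       0.00275999, 0.00427759, 0.00800132, 0.00543713, 0.00313092,
       0.00160539]))
vial [0.50843427 0.10832896] -0.08015811157418815 0.11120420726292797
shield [ 0.68919035 -0.08246095] 0.0262126963944914 -0.12912640577407464
pen1 [ 0.62245608 -0.08760782] -0.03838782891008681 -0.11161284607563869
pen2 [ 0.52316558 -0.12390363] -0.1441003411581038 -0.11253756069701784
```

Station is at about (0.620, 0.029) with yaw about 0.33. Next I move to a hover in front of the push plate with the fingers shut and the closing axis along station y.

```bash
python3 -m pendant '[[[1.6,-3.6,0],0.1],[[1.6,-3.6,0],0.1],[[1.6,-3.6,0],0.1],[[1.6,-3.6,0],0.1],[[1.6,-3.6,0],0.1],[[1.6,-3.6,0],0.1],[[1.6,-3.6,0],0.1],[[1.6,-3.6,0],0],[[1.6,-3.6,0],0],[[1.6,-3.6,0],0],[[1.6,-3.6,0],0],[[1.6,-3.6,0],0],[[1.6,-3.6,0],0],[[1.6,-3.6,0],0],[[1.6,-3.6,0],0],[[0,0,0],0],[[0,0,0],0]]' 0 10
python3 - <<'E'
from h import *
import cv2
c=ctrl.camera("wrist"); cv2.imwrite("pics/w1.png",c["color"][:,:,::-1]); np.savez("w1.npz",**c)
R=np.array([[np.cos(.3285),-np.sin(.3285)],[np.sin(.3285),np.cos(.3285)]])
for n,p in(("face",(-.15,0,.05)),("win",(0,0,.092))): 
    w=[*(R@p[:2]+[.620,.028]),p[2]]; print(n,w,proj(c,w))
E
```

```text
time_s: 1.62
ee_pos: [0.4373, -0.0256, 0.205]
eef_rot: [3.141, -0.001, -2.821]
force: [-0.6, -0.5, 0.2]
grip_width: 0.0006
grip_force: 0.0
face [np.float64(0.4780208984613098), np.float64(-0.02039354012950789), 0.05] [273.91083993 229.9772981 ]
win [np.float64(0.62), np.float64(0.028), 0.092] [275.07479792 363.71648115]
```

View pics/w1.png

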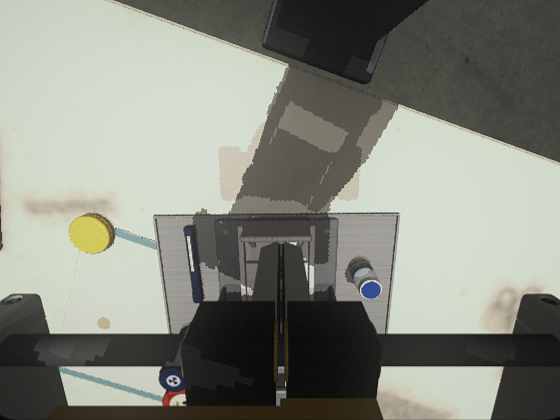

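Wrist view: the tray's front edge is horizontal at row 214 (columns 154–399) and the push plate spans 240–313 at about row 228, so it is centred. The image agrees with my estimate.

```bash
python3 - <<'E'
from h import *
c=dict(np.load("w1.npz"))
a=ray(c,(154,214.5),.007);b=ray(c,(399,213),.007); d=b-a; print(a,b,np.linalg.norm(d),np.arctan2(-d[0],d[1]))
l=ray(c,(238,226),.07); r=ray(c,(314,226),.07); print(l,r,np.linalg.norm(l-r))
x=np.array([np.cos(.328),np.sin(.328)]);y=np.array([-x[1],x[0]])
for n,p in(("tray",(a+b)/2),("plate",(l+r)/2)): e=p[:2]-[.62,.028]; print(n,e@x,e@y)
f=ctrl.get_obs()["ee_pos"][:2]-[.62,.028]; print(f@x,f@y)
E
```

```text
[ 0.52172243 -0.1691163   0.007     ] [0.42089768 0.12891033 0.007     ] 0.3146196183613843 0.32622092562627125
[ 0.47872145 -0.06057638  0.07      ] [0.45286989 0.01748769 0.07      ] 0.08223321360004766
tray -0.15625945601614688 0.0023619638453156603
plate -0.16194419808644378 0.002773908507730445
-0.19014477668024113 0.009290900138928198
```

```bash
python3 -m pendant '[[[0,-0.6,-4],0],[[0,0,-4],0],[[0,0,-4],0],[[0,0,-4],0],[[0,0,0],0],[[0,0,0],0]]'
python3 -m pendant '[[[0.95,0.32,0],0],[[0.95,0.32,0],0],[[0.57,0.19,0],0],[[0.57,0.19,0],0],[[0.57,0.19,0],0]]'
```

```text
time_s: 2.17
ee_pos: [0.4364, -0.0291, 0.0454]
eef_rot: [3.14, -0.003, -2.817]
force: [0.3, 0.3, 0.7]
grip_width: 0.0005
grip_force: 0.0
time_s: 2.58
ee_pos: [0.4742, -0.0179, 0.0463]
eef_rot: [-3.141, 0.001, -2.818]
force: [-2.0, -1.3, 1.8]
grip_width: 0.0007
grip_force: 1.3
```

```bash
python3 -m pendant '[[[0.57,0.19,0],0],[[0.57,0.19,0],0],[[0.57,0.19,0],0],[[0.57,0.19,0],0],[[0.57,0.19,0],0],[[0.57,0.19,0],0],[[0.57,0.19,0],0],[[0.57,0.19,0],0],[[0,0,0],0]]'
python3 -m pendant '[[[0.28,0.1,0],0],[[0.19,0.06,0],0],[[0.19,0.06,0],0],[[0,0,0],0]]'
```

```text
time_s: 3.33
ee_pos: [0.52, -0.0026, 0.0455]
eef_rot: [-3.141, 0.001, -2.818]
force: [-0.6, 0.4, -0.4]
grip_width: 0.0007
grip_force: 0.0
time_s: 3.67
ee_pos: [0.5245, -0.001, 0.0453]
eef_rot: [3.141, -0.003, -2.818]
force: [-10.4, -4.2, 5.8]
grip_width: 0.001
grip_force: 5.4
```

```bash
python3 -m pendant '[[[0.19,0.06,0],0],[[0.1,0.03,0],0],[[0,0,0],0],[[0,0,0],0]]'
python3 - <<'E'
from h import *
import cv2
for n in("top","scene"):
    c=ctrl.camera(n); i=c["color"][:,:,::-1]; i=i[145:295,220:390] if n=="top" else i[130:310,185:365]
    cv2.imwrite(f"pics/{n}1.png",cv2.resize(i,None,fx=3,fy=3,interpolation=cv2.INTER_CUBIC))
a,b=[cv2.imread(f"pics/{n}1.png") for n in("top","scene")]
b=b[:540];a=cv2.copyMakeBorder(a,0,540-a.shape[0],0,0,cv2.BORDER_CONSTANT); m=cv2.resize(np.hstack([a,b]),None,fx=.75,fy=.75); print(m.shape); cv2.imwrite("pics/m1.png",m)
E
```

```text
time_s: 4.0
ee_pos: [0.5245, -0.001, 0.0453]
eef_rot: [3.14, -0.01, -2.818]
force: [-34.1, -11.0, 23.8]
grip_width: 0.0007
grip_force: 17.8
(405, 788, 3)
```

View pics/m1.png

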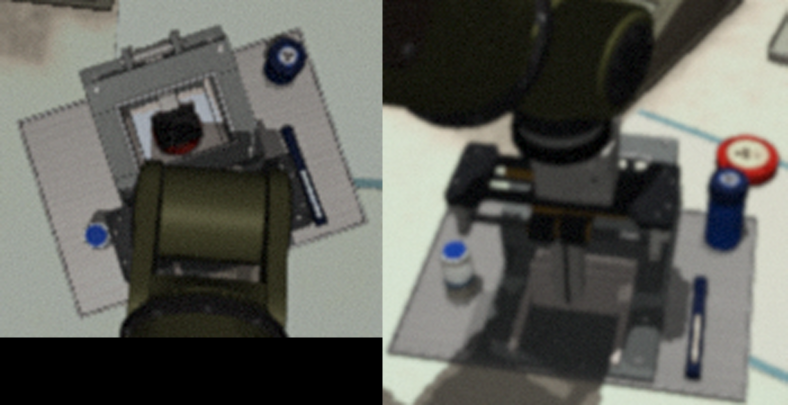

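The slide is hard against its stop: the TCP didn't move while the force rose. In the picture the red source lies under the pad. I back off and lift.

```bash
python3 -m pendant '[[[-1.3,-0.44,0],0],[[-1.9,-0.64,0],0],[[0,0,4],0],[[0,0,4],0],[[0,0,4],0],[[0,0,0],0],[[0,0,0],0]]'
```

```text
time_s: 4.68
ee_pos: [0.4974, -0.0107, 0.1674]
eef_rot: [-3.14, 0.004, -2.818]
force: [0.9, -0.5, -0.6]
grip_width: 0.0006
grip_force: 0.0
```

```bash
python3 -m pendant '[[[3.05,1.0,0],0],[[3.05,1.0,0],0],[[3.05,1.0,0],0],[[3.05,1.0,0],0],[[0,0,0],0],[[0,0,0],0]]'
python3 - <<'E'
from h import *
import cv2
b=ctrl.camera("wrist")["color"][:,:,::-1]; a=ctrl.camera("scene")["color"][100:310,150:400,::-1]
a=cv2.resize(a,(500,420)); m=cv2.resize(np.hstack([a,b]),None,fx=.75,fy=.75); print(m.shape); cv2.imwrite("pics/m2.png",m)
E
```

```text
time_s: 5.18
ee_pos: [0.6183, 0.0298, 0.1626]
eef_rot: [3.14, -0.003, -2.817]
force: [-0.4, 0.0, -0.4]
grip_width: 0.0006
grip_force: 0.0
(315, 795, 3)
```

View pics/m2.png

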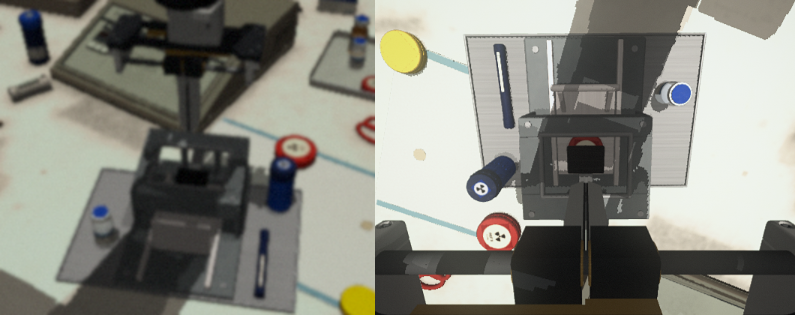

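Wrist half: window at x 546–627, y 132–193; pad at 568–604, 146–173; fingers centred at x 586. I'll check the window centre by ray.

```bash
python3 - <<'E'
from h import *
c=ctrl.camera("wrist"); f=lambda u,v:((u-375)/.75,v/.75)
W=[(.033,.048),(.033,-.048),(-.033,-.048),(-.033,.048)]
P=[ray(c,f(*p),.092+.14*l[0]) for p,l in zip([(627,193),(546,193),(546,132),(627,132)],W)]
print(fit(W,P)); print(np.mean([ray(c,f(u,v),.07) for u in(568,604) for v in(146,173)],0))
print(proj(c,ctrl.get_obs()["ee_pos"])*.75+[375,0])
E
```

```text
(np.float64(0.32327525251006173), array([0.61549681, 0.02965519]), array([0.00225901, 0.00223818, 0.00339758, 0.00341611]))
[0.61819416 0.03001424 0.07      ]
[585.48810719 191.69187607]
```

The TCP is over the pad centre to within 3 mm. I descend.

```bash
python3 -m pendant '[[[0,0,-3],0],[[0,0,-3],0],[[0,0,-2],0],[[0,0,-0.8],0],[[0,0,-0.5],0],[[0,0,-0.5],0],[[0,0,-0.4],0],[[0,0,0],0],[[0,0,0],0]]'
```

```text
time_s: 6.08
ee_pos: [0.6188, 0.0292, 0.0645]
eef_rot: [-3.141, 0.001, -2.818]
force: [-2.3, -1.8, 4.0]
grip_width: 0.0008
grip_force: 2.1
```

```bash
python3 -m pendant '[[[0,0,-0.4],0],[[0,0,-0.4],0],[[0,0,-0.2],0],[[0,0,0],0],[[0,0,0],0]]'
```

```text
time_s: 6.5
ee_pos: [0.6194, 0.0294, 0.0552]
eef_rot: [-3.141, 0.003, -2.818]
force: [-2.9, -0.5, 9.8]
grip_width: 0.0006
grip_force: 4.8
```

```bash
python3 -m pendant '[[[0,0,-0.2],0],[[0,0,0],0],[[0,0,0],0]]'; python3 -m pendant '[[[0,0,-0.1],0],[[0,0,0],0],[[0,0,0],0]]'
```

```text
time_s: 6.75
ee_pos: [0.6196, 0.0294, 0.0545]
eef_rot: [-3.14, 0.004, -2.818]
force: [-6.7, -0.2, 21.3]
grip_width: 0.0006
grip_force: 11.2
time_s: 7.0
ee_pos: [0.6197, 0.0294, 0.0542]
eef_rot: [-3.14, 0.004, -2.818]
force: [-10.1, -1.2, 27.7]
grip_width: 0.0004
grip_force: 14.5
```

The force climbs steeply at 54 mm, so the lever is on its stop. One check picture before handing in.

```bash
python3 - <<'E'
from h import *
import cv2
b=ctrl.camera("wrist")["color"][:,:,::-1]; a=ctrl.camera("scene")["color"][100:310,150:400,::-1]
a=cv2.resize(a,(500,420)); m=cv2.resize(np.hstack([a,b]),None,fx=.75,fy=.75); cv2.imwrite("pics/m3.png",m); print(ctrl.get_obs()["force"])
E
```

```text
[-10.48360561  -0.63770528  27.95943246]
```

View pics/m3.png

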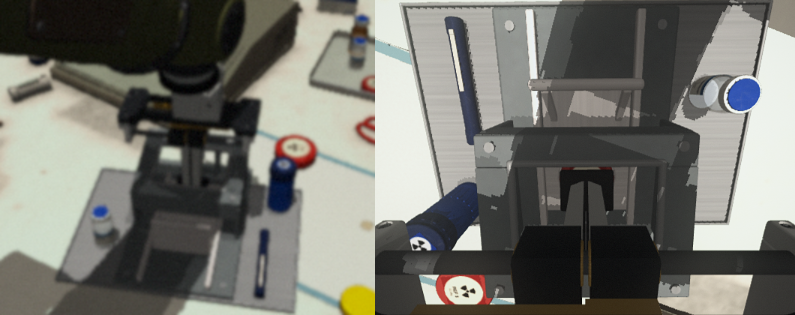

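The fingertips are on the pad at (586,180), clear of the window's edges. The slide is home and the vial, shield and pen have not moved.

```bash
python3 -c "
from station import ctrl
print(ctrl.hand_in())"
```

```text
the job is handed in; nothing more can be done
None
```

The job is handed in: the slide is fully home against its stop, the lever is held down at its stop with about 28 N, and the pictures show the guard clear and the vial, shield and dosimeter where they were.

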